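Rinse the upturned milk pitcher, then show the trainee the next one

TASK

Show the trainee how the pitcher rinser works: with your fingertips gently press the small upturned pitcher on the rinser all the way down, keep it down for two seconds, and let it spring back up. Then show which pitcher is to be rinsed next by pointing at the tallest of the three upright pitchers on the counter: hold your fingertips a few centimetres above the middle of its mouth, without touching it, for at least three seconds, and finish still pointing. Lift nothing and leave everything else where it stands.

Things in the scene. Friction and masses are not known exactly. Their poses are not given: they have to be found in the camera images.
- rinser_valve (a joint): Star valve of the pitcher rinser, a low steel drip tray on the left half of the counter (150 x 200 mm, 24 mm high, slotted top; fixed to the counter). The black six-armed star, 88 mm across, is sprung: 0 = up (shut), 0.008 m = fully down (open). With the pitcher standing on it, about 4 N more starts it moving and about 9 N more holds it fully down (8 mm) against a solid stop; it springs back by itself.
- valve_top (a point): Centre of the top of the star valve, 34 mm above the counter when the valve is up.
- rinse_pitcher: Small steel milk pitcher, 72 mm wide, 120 mm from handle to spout, 85 mm tall, 0.16 kg, loose, standing upside down (mouth down) on the star valve. Its origin is at its underside, which here faces up (119 mm above the counter), midway between the ends of spout and handle; its z axis points down. The bottom is flat, about 68 mm across.
- upturned_base (a point): Centre of the small pitcher's flat bottom, facing up, 119 mm above the counter when the valve is up: the place to press with closed fingertips.
- tall_pitcher: The tallest of the three upright pitchers: slim steel milk pitcher, 75 mm wide, 134 mm from handle to spout, 126 mm tall, loose. Origin at the centre of its underside, midway between the ends of spout (+y) and handle (-y); z up. It is the one to point at.
- tall_mouth (a point): Centre of the tall pitcher's mouth, level with its rim, 126 mm above the counter; its z axis points up.
- wide_pitcher: Wide upright steel pitcher, 86 mm wide, 132 mm from handle to spout, 105 mm tall, loose. Origin at the centre of its underside. Not to be moved.
- short_pitcher: Short upright steel pitcher, 72 mm wide, 120 mm from handle to spout, 85 mm tall, loose. Origin at the centre of its underside. Not to be moved.
- left_cup: White porcelain cup left of the rinser, 80 x 105 mm with handle, 58 mm tall. Origin at the centre of its underside. Not to be moved.
- right_cup: White porcelain cup at the right, beside the espresso machine, 80 x 105 mm with handle, 58 mm tall. Origin at the centre of its underside. Not to be moved.
- shaker: White sugar shaker with a red cap, 58 mm across, 125 mm tall, at the right. Origin at the centre of its underside. Not to be moved.
- cold_cups: Stack of clear cold cups, 94 mm across, 131 mm tall, at the left. Origin at the centre of its underside. Not to be moved.

How it is judged (in metres and radians):
On the way, in this order (a step that is already met when the one before it is completed fails the run):
1. the fingertips press the upturned pitcher down until the rinser's valve is fully open, and keep it so for 1.5 s (value of joint rinser_valve above 0.0065 m and contact force between the fingers and rinse_pitcher above 1 N), for 1.5 s.
2. with the valve up again, the hand points at the tall pitcher from just above its mouth for 2 s (horizontal distance between the grasp point and tall_mouth below 0.03 m and z of the grasp point in the frame of tall_mouth between 0.02 and 0.12 m and value of joint rinser_valve below 0.002 m), for 2 s.
At the end, for the whole second after the job is handed in: Still pointing: the point between the finger pads is within 30 mm sideways of the tall mouth's centre, 20 to 120 mm above its rim. Valve up (2 mm), small pitcher upside down at rest on it (20 mm of centre). Tall pitcher moved under 6 mm, other loose things under 10 mm (all of step 2 and horizontal distance between upturned_base and valve_top below 0.02 m and height (world z) of upturned_base between 0.112 and 0.125 m and angle between rinse_pitcher's own z axis and vertical above 2.99159 rad and linear speed of rinse_pitcher below 0.02 m/s and distance of tall_pitcher from where it was at the start of the episode below 0.006 m and distance of each of wide_pitcher, short_pitcher, left_cup, right_cup, shaker, cold_cups from where it was at the start of the episode below 0.01 m); the robot touches nothing.
It fails at once if the tall pitcher is touched or shifted (contact force between any of the fingers, the arm and tall_pitcher above 0.3 N or distance of tall_pitcher from where it was at the start of the episode above 0.006 m).
It fails at once if the pitcher on the rinser is lifted, tipped or pushed off the valve (height (world z) of upturned_base above 0.129 m or angle between rinse_pitcher's own z axis and vertical below 2.84159 rad or horizontal distance between upturned_base and valve_top above 0.025 m).
It fails at once if the pitcher on the rinser is pressed with brute force (over 45 N) (contact force between the fingers and rinse_pitcher above 45 N).
It fails at once if another pitcher, cup or the shaker is shifted by more than 10 mm (distance of any of wide_pitcher, short_pitcher, left_cup, right_cup, shaker, cold_cups from where it was at the start of the episode above 0.01 m).
It also fails if it takes over 50 s, if anything falls off the work surface, if the arm or the gripper's body presses on something with over 40 N, if the wrist force passes 120 N, or if a joint passes its speed limit or range.

ROBOT

A 7-joint arm with a two-finger parallel gripper is mounted at the origin on a cart in front of the work surface, level with it; the furniture and walls round the work are solid. World frame = base frame: x ahead of the robot, y to its left, z up, the work surface at z = 0. Lengths are in m, angles in degrees, forces in N, time in s.
With the tool pointing down it reaches from about 0.4 to 0.85 m from the base axis. Payload 4.5 kg.
Tool frame: the origin (TCP) lies at the very end of the fingers, on their centre line; the grasp point (between the pads) lies 19 mm behind it; z points along the fingers, y is the line along which they close (so a half turn about z gives the same grasp; the last joint's range is limited). The gripper opens to 88 mm and grips with 3 to 60 N. Pads are 18 mm wide; open, the fingers measure 123 mm over their backs; the gripper's body (75 mm by 187 mm) begins 45 mm behind the grasp point.
Start: joints at [-61.261, 39.483, -11.15, 89.685, 9.013, 51.709, -12.324], TCP at [0.282, 0.558, 0.239] pointing down, gripper open.
Joint ranges: [-172.22, 172.22], [-26.19, 119.32], [-84.43, 86.54], [7.71, 146.69], [-57.33, 237.33], [2.42, 119.75], [-152.13, 152.13]. Speed limits (degrees/s): [147.25, 147.25, 180, 180, 180, 180, 180].

INTERFACE

Orientations are given as [roll, pitch, yaw] about the fixed x, y, z axes, in that order (R = Rz(yaw) Ry(pitch) Rx(roll)).
In Python, from cell import ctrl, kinematics, readout, imaging gives the robot as it stands. The module is installed in compiled form; this text tells all that it offers. Calls block until the motion is done:
- ctrl.reach(position, orientation): joint-space move of the TCP to a pose.
- ctrl.move_l(position, orientation=None, max_speed=0.15): straight line of the TCP; orientation=None keeps the orientation; max_speed is the mean speed in m/s.
- ctrl.move_joints(angles): joint-space move.
- ctrl.gripper_to(opening, grip_force=None): finger opening in m; grip_force is the grip in N (None keeps the last); returns when the fingers have stopped.
- ctrl.dwell(seconds).
- kinematics.solve_ik(position, orientation): joint angles nearest the present ones, or None.
- readout.observe(): the state.
- imaging.get_image(name): name is "scene" or "top" or "wrist"; returns the picture (384x512x3 uint8, red, green, blue); there is no depth.
- imaging.calibration(name): a dict with "mtx" (3x3 intrinsics, pixels), "cam_to_world" (4x4, takes a point from camera to world coordinates). Camera axes: x right, y down, z forward; pixel columns grow to the right and rows downward; lengths in m; the calibration is good to about 2 mm. A picture is of the moment at which its call begins: read the wrist's pose just before it. calibration takes no time and is no camera call; for the wrist camera it gives the pose at the moment of the call.
A pose or a line that the arm cannot do raises ctrl.MotionError and nothing moves.
- ctrl.close_job(): hands the job in; it is judged then, once.
The state is a dict: "time": time; "qpos": joint angles; "joint_vel": joint speeds; "tau": joint torques, N m; "ee_pos": TCP position; "eef_rot": TCP orientation; "force": force on the tool from outside, world axes, zero at the start; "ft_torque": the same for the moment, N m; "grip_width": finger opening in m; "gripper_force": force on a finger pad.
Only numpy, scipy, OpenCV 4.12 (cv2) and the standard library are available. Lean on these libraries where they do the work, as an engineer would, in place of code of your own. Each camera call takes 0.05 s, during which the arm holds its last target. There are 200 camera calls.

## Working session

There is one attempt and no reset: what is moved stays moved. The work goes in short steps, each a Python script; the robot and the scene stay as the last script left them, time stands still between calls to the robot, and variables do not carry over. Pictures are saved under pics/ and viewed, at most 10 in all, crops included, and the job is handed in when it is done.

```bash
mkdir -p pics
python3 - <<'E'
from cell import ctrl,kinematics,readout,imaging
import cv2,numpy as np
np.set_printoptions(precision=4,suppress=True)
for n in("scene","top"):
    cv2.imwrite(f"pics/{n}0.png",cv2.imread if 0 else imaging.get_image(n)[:,:,::-1])
    c=imaging.calibration(n);print(n,np.array(c["mtx"]),np.array(c["cam_to_world"]))
o=readout.observe();print(o["time"],o["ee_pos"],o["eef_rot"],o["force"])
E
```

```text
scene [[388.2856   0.     257.5695]
 [  0.     388.2856 189.437 ]
 [  0.       0.       1.    ]] [[ 0.8531 -0.3121  0.418  -0.0289]
 [-0.5217 -0.5105  0.6835 -0.9274]
 [ 0.     -0.8012 -0.5984  0.9581]
 [ 0.      0.      0.      1.    ]]
top [[379.1347   0.     257.5805]
 [  0.     379.1347 190.4355]
 [  0.       0.       1.    ]] [[-0.0152 -0.9927  0.1193  0.3721]
 [-0.9999  0.0158  0.0038  0.0572]
 [-0.0057 -0.1193 -0.9928  1.616 ]
 [ 0.      0.      0.      1.    ]]
0.1 [0.2816 0.5573 0.238 ] [-179.9062    0.0069  153.1986] [-0.0107  0.2155 -0.1281]
```

View pics/top0.png

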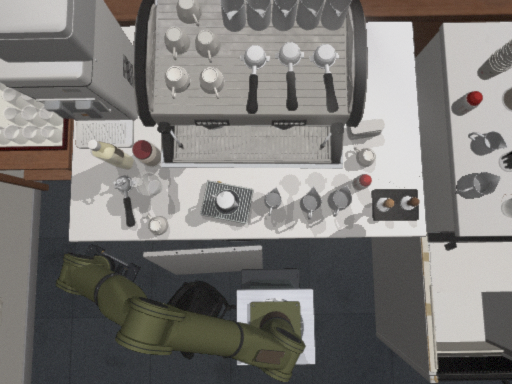

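View pics/scene0.png

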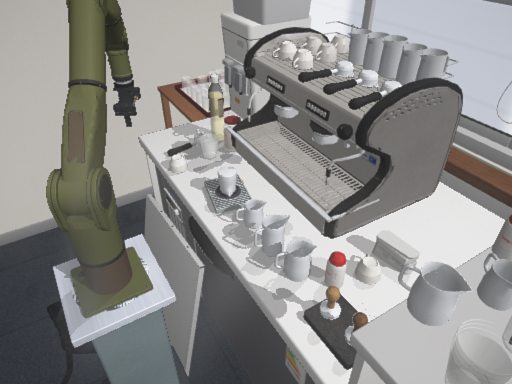

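The top view shows the rinser pitcher near (226,200) and upright pitchers near (273,200), (311,204) and (341,200). In the scene view they're at (228,180), (252,213), (273,235) and (297,260). I'll zoom in on both.

Run:
```python
import cv2,numpy as np
a=cv2.imread("pics/top0.png")[170:235,195:365]; a=cv2.resize(a,None,fx=4.7,fy=4.7,interpolation=cv2.INTER_CUBIC)
cv2.imwrite("pics/topc.png",a)
b=cv2.imread("pics/scene0.png")[150:290,195:325]; b=cv2.resize(b,None,fx=4.2,fy=4.2,interpolation=cv2.INTER_CUBIC)
cv2.imwrite("pics/scenec.png",b)
```

```text
(no output)
```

View pics/topc.png

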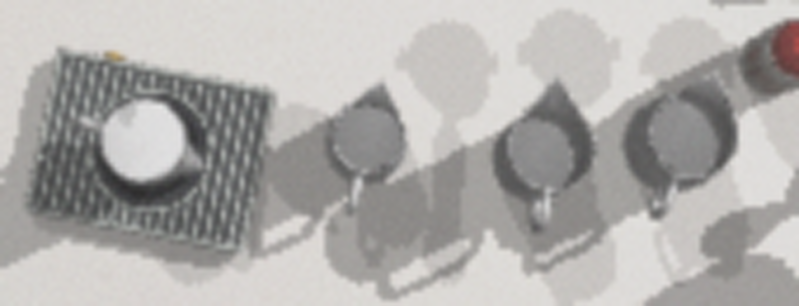

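View pics/scenec.png

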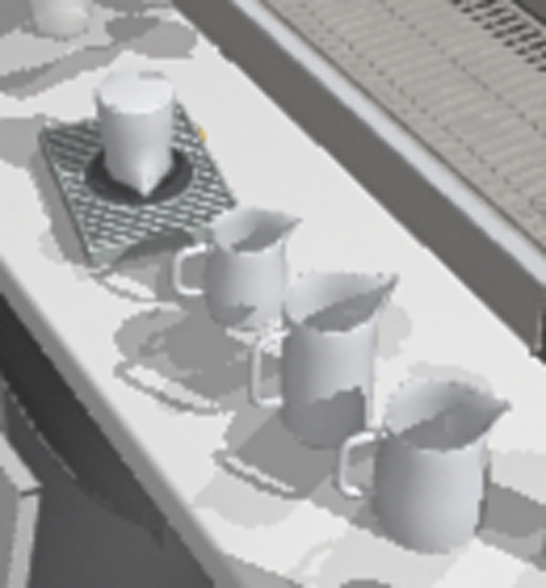

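Crop findings:
- **Upturned pitcher:** base disc centre at (143,140) in the top crop and (135,90) in the scene crop.
- **Rim centres, top crop:** short about (368,140), middle (543,152), right (682,135).
- **Rim centres, scene crop:** about (250,232), (332,303) and (438,415).

The middle one looks slim and tall. I'll triangulate to check heights.

```bash
cat > h.py <<'E'
import numpy as np
from cell import ctrl,kinematics,readout,imaging
np.set_printoptions(precision=4,suppress=True)
def ray(n,uv):
    c=imaging.calibration(n);T=np.array(c["cam_to_world"])
    d=T[:3,:3]@np.linalg.solve(np.array(c["mtx"]),[*uv,1.]);return T[:3,3],d/np.linalg.norm(d)
def plane(n,uv,z):
    o,d=ray(n,uv);return o+d*(z-o[2])/d[2]
def tri(a,b):
    (o,d),(p,e)=ray("top",a),ray("scene",b)
    s,t=np.linalg.lstsq(np.c_[d,-e],p-o,rcond=None)[0]
    x,y=o+d*s,p+e*t;return (x+y)/2,np.linalg.norm(x-y)
E
python3 - <<'E'
from h import *
T=lambda u,v:np.array([195+(u+.5)/4.7-.5,170+(v+.5)/4.7-.5]);S=lambda u,v:np.array([195+(u+.5)/4.2-.5,150+(v+.5)/4.2-.5])
for n,a,b,z in [("base",(143,140),(135,90),.119),("short",(368,140),(250,232),.085),("mid",(543,152),(332,303),.126),("right",(682,135),(438,415),.105)]:
    print(n,*tri(T(*a),S(*b)),plane("top",T(*a),z),plane("scene",S(*b),z))
# widths and spout/handle line
w=lambda u1,u2,v,z:np.linalg.norm(plane("top",T(u1,v),z)-plane("top",T(u2,v),z))
print("base w",w(100,185,140,.119),"mid rim w",w(495,592,152,.126),"right",w(627,737,135,.105),"short",w(329,405,140,.085))
print("mid spout,handle",plane("top",T(558,78),.126),plane("top",T(540,230),.09),"scene spout",plane("scene",S(397,277),.126))
print("tray corners",*[plane("top",T(*p),.024)[:2] for p in [(60,50),(272,92),(237,247),(30,210)]])
E
```

```text
base [0.5177 0.1927 0.1199] 0.0011159827570617154 [0.5183 0.1926 0.119 ] [0.5178 0.1941 0.119 ]
short [0.5211 0.0003 0.0835] 0.005229739355577797 [0.5186 0.0015 0.085 ] [ 0.5227 -0.0022  0.085 ]
mid [ 0.506  -0.146   0.1203] 0.0072698332292480995 [ 0.5022 -0.1435  0.126 ] [ 0.5058 -0.1525  0.126 ]
right [ 0.5201 -0.2682  0.0969] 0.005835307414119809 [ 0.5167 -0.265   0.105 ] [ 0.5177 -0.2753  0.105 ]
base w 0.0717919337669252 mid rim w 0.08126985697631234 right 0.09348446810487293 short 0.0655540946885177
mid spout,handle [ 0.5646 -0.1581  0.126 ] [ 0.4386 -0.1437  0.09  ] scene spout [ 0.566  -0.1534  0.126 ]
tray corners [0.6104 0.2758] [0.5692 0.0848] [0.4305 0.1179] [0.4663 0.3025]
```

The middle pitcher is the tall one: its rim comes out at z ≈ 0.12 and its spout and handle ends are about 0.13 apart. The rinser base at (0.518, 0.193, 0.1195) agrees with the tray centre. Next: close the gripper and press with force feedback.

Run:
```python
from h import *
R=[180,0,180]
ctrl.gripper_to(0.0)
for yaw in (180,0,150):
    try: ctrl.reach([.518,.193,.20],[180,0,yaw]); print("yaw",yaw); break
    except ctrl.MotionError as e: print(yaw,e)
ctrl.move_l([.518,.193,.128],max_speed=.1)
ctrl.dwell(.3)
o=readout.observe();f0=o["force"][2];print(o["time"],o["ee_pos"],o["grip_width"],o["force"])
z=.128;f=0
while z>.100:
    z-=.001; ctrl.move_l([.518,.193,z],max_speed=.02)
    o=readout.observe();f=o["force"][2]-f0
    print(round(o["time"],2),round(z,4),o["ee_pos"],round(f,2))
    if f>18: break
for i in range(5):
    ctrl.dwell(.5);o=readout.observe();print(o["ee_pos"],np.array(o["force"]))
cmd=o["ee_pos"]
ctrl.move_l([.518,.193,.130],max_speed=.02)
ctrl.move_l([.518,.193,.20],max_speed=.1)
import cv2
cv2.imwrite("pics/scene1.png",cv2.resize(imaging.get_image("scene")[140:300,180:340,::-1],None,fx=3.5,fy=3.5,interpolation=cv2.INTER_CUBIC))
print(readout.observe()["time"],readout.observe()["qpos"])
```

```text
yaw 180
4.175 [0.5183 0.193  0.1284] 0.0008207302603371711 [0.3876 0.268  0.1254]
4.42 0.127 [0.518 0.193 0.127] 0.0
4.67 0.126 [0.518  0.1929 0.1259] -0.67
4.92 0.125 [0.518  0.193  0.1249] -0.53
5.17 0.124 [0.518  0.193  0.1239] -0.7
5.42 0.123 [0.518  0.193  0.1229] 0.01
5.67 0.122 [0.5179 0.193  0.1219] 0.59
5.92 0.121 [0.518  0.193  0.1209] -0.48
6.17 0.12 [0.5179 0.1929 0.1199] -0.11
6.42 0.119 [0.5182 0.1931 0.1193] 3.91
6.67 0.118 [0.5182 0.1931 0.1182] 4.22
6.92 0.117 [0.5182 0.1931 0.1171] 5.37
7.17 0.116 [0.5182 0.1931 0.1161] 5.89
7.42 0.115 [0.5182 0.1931 0.1152] 4.48
7.67 0.114 [0.5182 0.1931 0.1142] 6.4
7.92 0.113 [0.5183 0.1931 0.1133] 6.44
8.18 0.112 [0.5183 0.1932 0.1124] 7.51
8.43 0.111 [0.5183 0.1932 0.1115] 7.92
8.68 0.11 [0.5185 0.1933 0.1111] 12.05
8.93 0.109 [0.5189 0.1935 0.1109] 19.44
[0.5189 0.1935 0.1109] [-2.2394 -1.1784 20.0048]
[0.5188 0.1935 0.1109] [-2.2226 -1.9467 19.5663]
[0.5189 0.1935 0.111 ] [-1.7411 -2.5199 19.0747]
[0.5188 0.1935 0.111 ] [-2.1218 -1.6681 19.0859]
[0.5189 0.1935 0.1109] [-2.6612 -1.5508 20.5382]
13.525 [-12.7084  37.9764 -20.7784 104.4072  19.3498  41.2002  45.8187]
```

View pics/scene1.png

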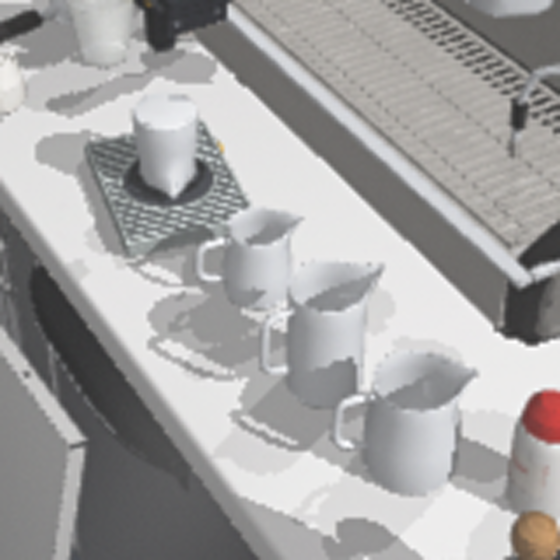

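The valve reached its stop at 8 mm with about 20 N and was held for 2.5 s. The pitcher is back up and upright on the star at (165,150) in the crop, and the three pitchers haven't moved. Now to point.

Run:
```python
from h import *
import cv2
ctrl.move_l([.504,-.147,.20],max_speed=.12)
ctrl.move_l([.504,-.147,.178],max_speed=.05)
ctrl.dwell(.5)
o=readout.observe();print(o["time"],o["ee_pos"],o["force"])
a=cv2.resize(imaging.get_image("scene")[120:290,190:340,::-1],(525,595),interpolation=cv2.INTER_CUBIC)
b=cv2.resize(imaging.get_image("wrist")[:,:,::-1],(256,192))
c=np.zeros((595,800,3),np.uint8);c[:,:525]=a;c[:192,525:781]=b;cv2.imwrite("pics/point.png",c)
```

```text
17.6 [ 0.504  -0.1471  0.1781] [-0.3233 -0.1867 -0.1557]
```

View pics/point.png

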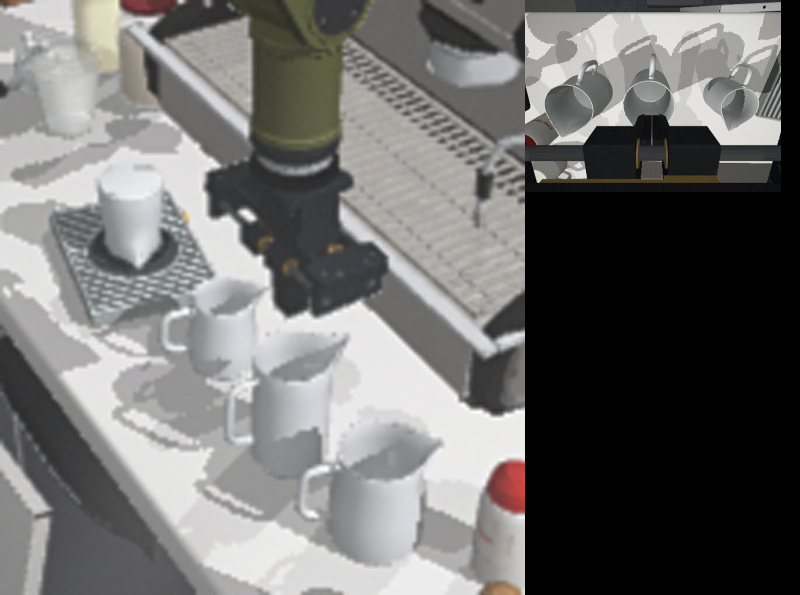

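The wrist view shows the tall pitcher's mouth directly in line with the fingers (mouth about (649,95), fingers about (652,120)). The scene view has the fingertips at (292,312), above the mouth at (293,355). I'll cross-check with a wrist ray, hold, and hand in.

Run:
```python
from h import *
for v in (75,95,115): print(v,plane("wrist",(248,v*2),.126))
p=plane("wrist",(248,190),.126)
ctrl.dwell(3)
o=readout.observe();print(o["time"],o["ee_pos"],o["force"])
if np.linalg.norm(p[:2]-[.504,-.147])<.02: print(ctrl.close_job())
```

```text
75 [ 0.4617 -0.1504  0.126 ]
95 [ 0.4891 -0.1506  0.126 ]
115 [ 0.5187 -0.1507  0.126 ]
20.7 [ 0.504 -0.147  0.178] [ 0.9353 -0.3076  0.5148]
the job is handed in; nothing more can be done
None
```

I pressed the small pitcher down to the stop (about 20 N), held it for 2.5 s and let it spring back up. The job is handed in with the fingertips still pointing, about 5 cm above the middle of the tall pitcher's mouth; nothing looked moved in the last camera view, but I saw no pass/fail result.

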